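Clear the sanding blocks off the stone slab

ROBOT

A 6-joint arm with a two-finger parallel gripper is mounted at the origin on the work surface. World frame = base frame: x ahead of the robot, y to its left, z up, the work surface at z = 0. Lengths are in m, angles in degrees, forces in N, time in s.
With the tool pointing down it reaches from about 0.25 to 0.725 m from the base axis. Payload 9.7 kg.
Tool frame: the origin (TCP) lies at the very end of the fingers, on their centre line; the grasp point (between the pads) lies 19 mm behind it; z points along the fingers, y is the line along which they close (so a half turn about z gives the same grasp; the last joint's range is limited). The gripper opens to 85 mm and grips with 20 to 120 N. Pads are 22 mm wide; open, the fingers measure 114 mm over their backs; the gripper's body (76 mm by 85 mm) begins 54 mm behind the grasp point. The pads swing forward as they close: fully open they stand 13 mm farther back than shut.
Start: joints at [-64.572, 4.979, 10.078, 95.1, 0, 90], TCP at [0.236, -0.497, 0.231] pointing down, gripper open.
Joint ranges: [-179.16, 179.16], [-48.56, 103.87], [-65.8, 70.77], [-126.05, 130.52], [-82.76, 87.17], [-180, 180]. Speed limits (degrees/s): [127.2, 127.2, 147.25, 180, 180, 180].

INTERFACE

Orientations are given as [roll, pitch, yaw] about the fixed x, y, z axes, in that order (R = Rz(yaw) Ry(pitch) Rx(roll)).
In Python, from workcell import bot gives the robot as it stands.
- The arm moves only by the tool step_arm, never from a script. Its argument "targets" is a list of rows, each a list of 3 entries, a list of its own where there are three numbers: the opening, from 0 (shut) to 1 (fully open), then the shift along the world's x, y, z in mm, then the turn, a rotation vector about the world's x, y, z in rad. In form: [[grip, [tx, ty, tz], [wx, wy, wz]], ...]. A call has 1 to 8 rows; each row is the pose to reach, as a shift and turn from the pose commanded when the call began; what a row does not reach only later rows make up. A row lasts 1/10 s, in which the tool goes at most 50 mm and 8.59 degrees, less where a joint would pass 70% of its speed; a pose out of reach is approached as far as the arm can. A call with a gripper value outside its range is refused whole. The fingers move at their own pace and stop on an object; "force" is the grip in N (left out, the last holds). Time passes only in rows, so rows that repeat a pose let the fingers close. It gives the time, the measured TCP pose, the force, the opening and the grip force at its end, in the units of the state.
- bot.get_obs(): the state, without advancing time (a new reading comes with each control period).
- bot.camera(name): name is "scene" or "top" or "wrist"; returns (picture, depth): 384x512x3 uint8, red, green, blue; 384x512 float32, m along the optical axis (not along the pixel's ray), 0 where there is no reading.
- bot.camera_params(name): a dict with "K" (3x3 intrinsics, pixels), "k1" (the pictures are not rectified: a ray, as slopes to the right and down, at radius r is drawn at 1 + k1 r^2 times it, then the intrinsics apply), "R" (3x3) and "t" (3): a world point X has camera coordinates R X + t. Camera axes: x right, y down, z forward; pixel columns grow to the right and rows downward; lengths in m; the calibration is good to about 2 mm. A picture is of the moment at which its call begins: read the wrist's pose just before it. camera_params takes no time and is no camera call; for the wrist camera it gives the pose at the moment of the call.
- bot.job_done(): hands the job in; it is judged then, once.
The state is a dict: "time": time; "q": joint angles; "qd": joint speeds; "joint_efforts": joint torques, N m; "ee_pos": TCP position; "tcp_rot": TCP orientation; "wrist_force": force on the tool from outside, world axes, zero at the start; "torque": the same for the moment, N m; "opening": finger opening in m; "grasp_force": force on a finger pad.
Only numpy, scipy, OpenCV 4.12 (cv2) and the standard library are available. Lean on these libraries where they do the work, as an engineer would, in place of code of your own. Each camera call takes 0.05 s, during which the arm holds its last target. There are 200 camera calls.

TASK

Take the stack apart: put the orange puck in the middle of the orange disc, and the green and the blue block each on the plate of its own colour, then, last of all, lay the bare stone slab across both timber strips of its plywood board; do not shift the slab while anything still lies on it. Set everything flat, the same way up as now, centred on its place, with the long sides of blocks and slab in line with those of their places. Leave the brown can and the blue tin where they stand.

Things in the scene. Friction and masses are not known exactly. Their poses are not given: they have to be found in the camera images.
- green_block: loose green hand sanding block with a thin dark abrasive face underneath: 42 (own x) x 90 (own y, long side) x 32 mm tall, 110 g. Origin: centre of its underside, z up. At the start it lies flat across the stone slab, towards one end of it (green and blue may be at either end), its long side roughly crosswise to the slab's
- blue_block: loose blue hand sanding block with a thin dark abrasive face underneath: 42 (own x) x 90 (own y, long side) x 32 mm tall, 110 g. Origin: centre of its underside, z up. At the start it lies flat across the stone slab, towards one end of it (green and blue may be at either end), its long side roughly crosswise to the slab's
- orange_puck: loose round orange rubbing puck with a dark underside, diameter 38 mm, 30 mm tall, 50 g. Origin: centre of its underside, z up. At the start it stands on top of the middle of either the green or the blue block
- slab: loose slab of pale stone, 62 (own x) x 170 (own y, long side) x 26 mm thick, 600 to 850 g. Origin: centre of its underside, z up. At the start it lies flat on the bench (z = 0) under the two blocks, whose centres stand 52 mm either side of its own centre along its length
- green_plate: the place of the green block: flat green plate fixed to the bench, 72 (own x) x 124 (own y, long side) x 6 mm, four small steel screws in its corners, no rim. Origin: centre of its underside; its top is 6 mm above that
- blue_plate: the place of the blue block: flat blue plate fixed to the bench, 72 (own x) x 124 (own y, long side) x 6 mm, four small steel screws in its corners, no rim. Origin: centre of its underside; its top is 6 mm above that
- orange_disc: the place of the orange puck: flat round orange disc fixed to the bench, diameter 84 mm, 6 mm thick, small steel screw in its centre, no rim. Origin: centre of its underside; its top is 6 mm above that
- bearers: the place of the slab: fixed plywood board 90 (own x) x 190 (own y, long side) x 6 mm with two dark timber strips across it, each 74 (x) x 18 (y) x 12 mm, 55 mm either side of the middle; the slab rests on top of both strips. Origin: centre of the board's underside; the strips' tops are 18 mm above that
- thinner_can: bystander: tall brown can with a red cap, diameter 80 mm, 190 mm tall, loose. Origin: centre of its underside
- adhesive_tin: bystander: blue, white and yellow round tin with a metal lid, diameter 104 mm, 122 mm tall, loose. Origin: centre of its underside
Mind the look-alikes: they are no part of the job. Of the things like the blue_block, leave any that is pink; of the rest the smaller one is meant.

How it is judged:
By the outcome, as a careful person would: the job done as asked, in the order asked, and still so for the second after the job is handed in, with the robot touching nothing.
It also fails if it takes over 125 s, if anything falls off the work surface, if the arm or the gripper's body presses on something with over 40 N, if the wrist force passes 120 N, or if a joint passes its speed limit or range.

## Working session

There is one attempt and no reset: what is moved stays moved. The work goes in short steps, Python scripts to look and compute and a tool call to move; the robot and the scene stay as the last step left them, time stands still between calls to the robot, and variables do not carry over. Pictures are saved under pics/ and viewed, at most 14 in all, crops included, and the job is handed in when it is done.

Besides the shell and the picture viewer there is one more tool, called after "Emit:" in YAML: its name, and indented under it one key for each argument. step_arm: Moves the arm, as the interface text tells. Its arguments: {"type":"object","properties":{"targets":{"type":"array","items":{"type":"array"}},"force":{"type":"number"}},"required":["targets"]}

```bash
ls; mkdir -p pics; cat > h.py <<'E'
import numpy as np, cv2
from workcell import bot
def snap(n,f):
    p=bot.camera_params(n); im,d=bot.camera(n)
    np.savez(f'pics/{f}.npz',im=im,d=d,K=p['K'],k1=p['k1'],R=p['R'],t=p['t'])
    cv2.imwrite(f'pics/{f}.png',im[:,:,::-1]); return load(f)
def load(f): return dict(np.load(f'pics/{f}.npz'))
def world(s):
    "per pixel world xyz"
    K=s['K'];h,w=s['d'].shape
    v,u=np.mgrid[:h,:w].astype(float)
    xd=(u-K[0,2])/K[0,0]; yd=(v-K[1,2])/K[1,1]; x,y=xd.copy(),yd.copy()
    for _ in range(8):
        f=1+s['k1']*(x*x+y*y); x,y=xd/f,yd/f
    c=np.stack([x,y,np.ones_like(x)],-1)*s['d'][...,None]
    return (c-s['t'])@s['R']
E
python3 - <<'E'
from h import *
a=snap('scene','scene0');b=snap('top','top0')
cv2.imwrite('pics/both.png',cv2.resize(np.hstack([a['im'],b['im']])[:,:,::-1],(800,300)))
o=bot.get_obs();print(o['ee_pos'],o['tcp_rot'],o['time'],o['opening'])
E
```

```text
pics
[ 0.23606727 -0.49652998  0.2306616 ] [-1.79932954e+02 -4.14761726e-05  2.54282978e+01] 0.1 0.08566744865083914
```

View pics/top0.png

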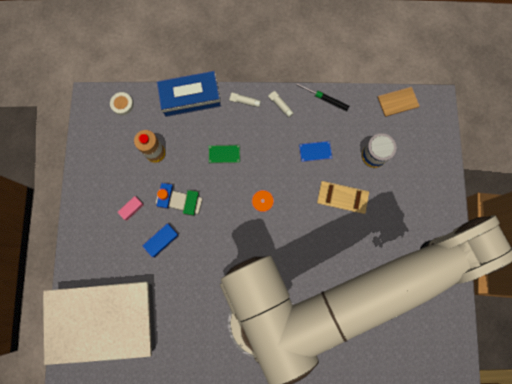

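View pics/scene0.png

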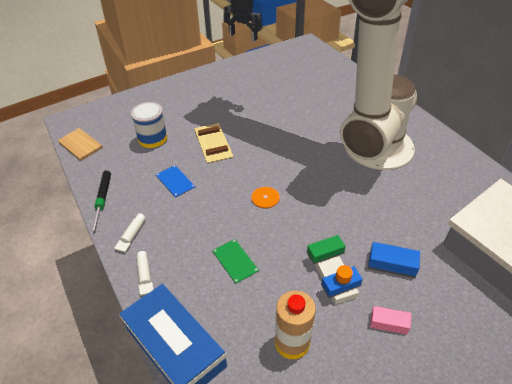

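The top view shows the stack at about (178,198). Candidates for the blue block are the one on the slab with the puck on it at (165,196), the larger loose blue one at (160,240), the pink one at (130,208) and the blue box at (189,93). I choose (165,196): it is not pink, it is the smaller of the blue ones, and it lies on the slab. The places are the green plate (224,154), blue plate (316,151), disc (263,201) and bearers (343,197).

```bash
cat >> h.py <<'E'
def rect(s,W,mask,name):
    "largest blob of mask: min-area rectangle in world xy"
    n,l,st,_=cv2.connectedComponentsWithStats(mask.astype(np.uint8))
    if n<2: print(name,'none');return
    i=1+np.argmax(st[1:,4]); m=l==i
    P=W[m]; (c,sz,a)=cv2.minAreaRect((P[:,:2]*1000).astype(np.float32))
    if sz[0]>sz[1]: sz=sz[::-1]; a+=90
    a=(a+90)%180-90 # rect own x (short) direction angle
    print(name,'c',np.round(c,1),'size',np.round(sz,1),'yaw(short axis)',round(a,1),'z',np.round(np.median(P[:,2])*1000,1),'n',m.sum(),'mean',np.round(P[:,:2].mean(0)*1000,1))
def box(shape,x0,y0,x1,y1):
    m=np.zeros(shape,bool);m[y0:y1,x0:x1]=1;return m
E
python3 - <<'E'
from h import *
s=load('top0');W=world(s);z=W[...,2];H=cv2.cvtColor(s['im'],cv2.COLOR_RGB2HSV);h,S,V=[H[...,i].astype(int) for i in range(3)]
B=lambda *a:box(z.shape,*a)
g=(h>45)&(h<80)&(S>120);b=(h>100)&(h<125)&(S>120);o=(h<15)&(S>180)
rect(s,W,g&B(205,140,245,168),'gplate');rect(s,W,b&B(295,138,336,165),'bplate');rect(s,W,o&B(245,185,280,215),'disc')
rect(s,W,(z>.003)&B(312,175,376,218),'board');rect(s,W,(z>.012)&(z<.03)&B(312,175,376,218),'strips')
st=B(150,178,208,220)
rect(s,W,(z>.07)&st,'puck');rect(s,W,(z>.045)&(z<.068)&b&st,'blue');rect(s,W,(z>.045)&(z<.068)&g&st,'green');rect(s,W,(z>.015)&(z<.034)&st,'slab');rect(s,W,(z>.01)&st,'stack')
rect(s,W,(z>.01)&B(140,220,182,260),'bigblue');rect(s,W,(z>.15)&B(130,125,170,165),'can');rect(s,W,(z>.1)&B(355,130,400,170),'tin');rect(s,W,(z>.01)&B(115,195,145,222),'pink')
p=bot.camera_params('wrist');o=bot.get_obs();from scipy.spatial.transform import Rotation as Q
T=Q.from_euler('xyz',o['tcp_rot'],degrees=True).as_matrix();c=-p['R'].T@p['t']
print('wristcam in tool',T.T@(c-o['ee_pos']),T.T@p['R'].T,p['K'][0,0])
cv2.imwrite('pics/crop.png',cv2.resize(s['im'][170:260,100:220,::-1],(720,540),interpolation=cv2.INTER_CUBIC))
E
```

```text
gplate c [419.3 119.1] size [120.6 535.1] yaw(short axis) -80.4 z 6.2 n 474 mean [640.4 155.7]
bplate c [452.6 -82.5] size [126.3 593.1] yaw(short axis) 59.2 z 5.7 n 511 mean [ 656.3 -205. ]
disc c [456.4   4.1] size [76.5 77.4] yaw(short axis) 0.1 z 6.9 n 322 mean [456.2   2.8]
board c [ 392.6 -175.4] size [193.3 560.3] yaw(short axis) 31.0 z 8.2 n 1079 mean [ 470.2 -307.4]
strips c [ 487.6 -251.4] size [31.  84.8] yaw(short axis) 75.9 z 18.5 n 100 mean [ 486.5 -254.1]
puck c [466.1 374.5] size [35.8 36.6] yaw(short axis) -21.3 z 88.1 n 91 mean [465.6 373.7]
blue c [466.7 372. ] size [43.6 88.9] yaw(short axis) 82.2 z 57.7 n 165 mean [463.3 369.5]
green c [439.8 272. ] size [39.8 88.6] yaw(short axis) 81.3 z 58.6 n 241 mean [438.8 272.3]
slab c [454.3 327.6] size [57.5 70.3] yaw(short axis) 80.2 z 26.7 n 239 mean [453.7 328.5]
stack c [363.9 191.1] size [131.  514.2] yaw(short axis) -34.1 z 55.3 n 941 mean [450.  318.1]
bigblue c [214.3 236.1] size [134.4 432.4] yaw(short axis) -29.7 z 44.8 n 602 mean [297.1 381.3]
can c [433.6 223.3] size [ 77.1 674.5] yaw(short axis) -45.6 z 171.1 n 410 mean [637.4 422.9]
tin c [ 438.  -216.5] size [101.9 709.4] yaw(short axis) 42.5 z 122.0 n 639 mean [ 636.  -434.1]
pink c [422.9 510.6] size [44.9 89.8] yaw(short axis) 44.6 z 31.8 n 293 mean [421.8 507.7]
wristcam in tool [ 0.06993578 -0.00086823 -0.14332507] [[-2.85912118e-04 -9.61610156e-01 -2.74419069e-01]
 [ 9.99999659e-01 -6.23663828e-05 -8.23338825e-04]
 [ 7.74616451e-04 -2.74419211e-01  9.61609846e-01]] 274.75219054957955
```

View pics/crop.png

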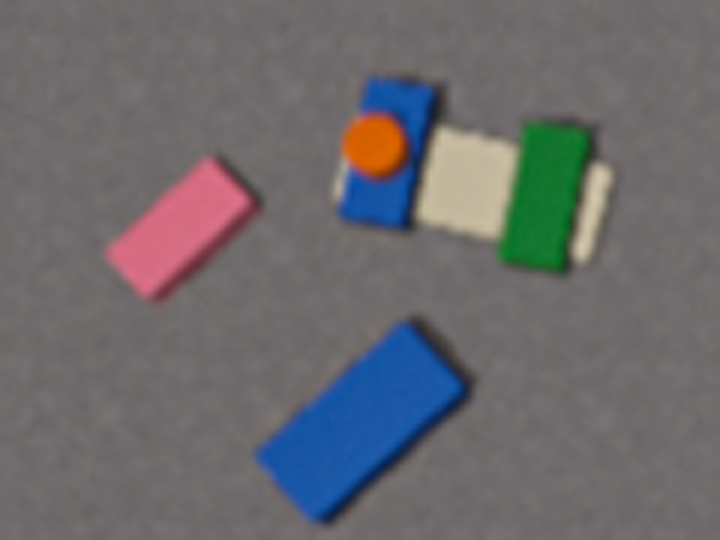

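The crop confirms it: the small blue block carries the puck on the slab, and the larger blue one and the pink one lie apart. The rectangles were spoiled by pixels without depth, so I filter those and refit.

```bash
sed -i 's/    n,l,st,_=cv2/    mask=mask\&(s["d"]>0.05)\n    n,l,st,_=cv2/' h.py
cat >> h.py <<'E'
def cols(s):
    H=cv2.cvtColor(s['im'],cv2.COLOR_RGB2HSV);h,S,V=[H[...,i].astype(int) for i in range(3)]
    return (h>45)&(h<80)&(S>120),(h>100)&(h<125)&(S>120),(h<15)&(S>180)
def near(W,x,y,r=.13): return np.hypot(W[...,0]-x,W[...,1]-y)<r
def places(s):
    W=world(s);z=W[...,2];g,b,o=cols(s);low=z<.014
    rect(s,W,g&low&near(W,.64,.152,.1),'gplate');rect(s,W,b&low&near(W,.653,-.2,.1),'bplate');rect(s,W,o&low&near(W,.456,.004,.08),'disc')
    rect(s,W,(z>.003)&(z<.03)&near(W,.47,-.308),'board')
    m=(z>.0135)&(z<.025)&near(W,.47,-.308,.11); P=W[m&(s['d']>.05)]
    if len(P): (c,sz,a)=cv2.minAreaRect((P[:,:2]*1000).astype(np.float32));print('strips both',c,sz,a)
def stack(s):
    W=world(s);z=W[...,2];g,b,o=cols(s);st=near(W,.45,.325,.15)
    rect(s,W,(z>.07)&st,'puck');rect(s,W,(z>.045)&(z<.068)&b&st,'blue');rect(s,W,(z>.045)&(z<.068)&g&st,'green');rect(s,W,(z>.018)&(z<.034)&st&~g&~b,'slab mid')
    rect(s,W,(z>.01)&(z<.1)&near(W,.3,.38,.09),'bigblue');rect(s,W,(z>.015)&near(W,.637,.42,.08),'can');rect(s,W,(z>.1)&near(W,.64,-.434,.1),'tin')
E
python3 - <<'E'
from h import *
s=load('top0');places(s);stack(s)
s=load('scene0');places(s);stack(s)
E
```

```text
gplate c [644.5 156.7] size [ 71. 119.] yaw(short axis) 5.1 z 6.1 n 460 mean [644.4 156.7]
bplate c [ 659.9 -206.9] size [ 75.5 124.7] yaw(short axis) 6.5 z 5.6 n 501 mean [ 658.3 -206.2]
disc c [456.4   4.1] size [76.5 77.4] yaw(short axis) 0.1 z 6.8 n 315 mean [456.3   2.8]
board c [ 473.7 -315.1] size [121.6 220.6] yaw(short axis) -6.9 z 8.2 n 1069 mean [ 472.8 -310. ]
strips both (476.36309814453125, -305.472412109375) (181.8400421142578, 101.27562713623047) 62.235252380371094
puck c [466.1 374.5] size [35.8 36.6] yaw(short axis) -21.3 z 88.1 n 91 mean [465.6 373.7]
blue c [466.7 372. ] size [43.6 88.9] yaw(short axis) 82.2 z 57.7 n 165 mean [463.3 369.5]
green c [439.8 272. ] size [39.8 88.6] yaw(short axis) 81.3 z 58.6 n 241 mean [438.8 272.3]
slab mid c [455.7 326.9] size [58.2 65.9] yaw(short axis) 78.8 z 26.8 n 232 mean [454.  328.1]
bigblue c [299.3 385.2] size [ 59.8 126.3] yaw(short axis) 42.8 z 44.8 n 599 mean [297.8 383.1]
can c [643.2 428. ] size [79.8 80. ] yaw(short axis) 85.5 z 166.1 n 685 mean [632.4 419.4]
tin c [ 641.4 -438.4] size [101.8 107.1] yaw(short axis) 4
[... 473 characters left out ...]
6247558594, 73.73876953125) 78.29444885253906
puck c [464.8 376.9] size [37.1 37.3] yaw(short axis) -25.8 z 87.5 n 233 mean [466.8 378.7]
blue c [466.4 376.7] size [44.5 90.3] yaw(short axis) 79.8 z 57.4 n 413 mean [474.6 380.1]
green c [439.9 274.8] size [42.4 91.2] yaw(short axis) 80.6 z 57.3 n 527 mean [442.2 277.7]
slab mid c [454.8 313.1] size [56. 80.] yaw(short axis) 71.7 z 26.7 n 371 mean [452.6 310.8]
bigblue c [298.1 385.3] size [ 64.8 125.8] yaw(short axis) 44.1 z 43.3 n 1271 mean [305.4 390.9]
can c [646.1 430.9] size [79.  80.8] yaw(short axis) 52.7 z 161.7 n 2248 mean [656.7 444.2]
tin c [ 640.5 -437.3] size [103.4 108.3] yaw(short axis) -43.7 z 120.5 n 609 mean [ 644.6 -426.9]
```

Emit:
step_arm:
  targets:
    - [1, [50, 0, 20], [0, 0, 0]]
    - [1, [80, 50, 60], [0, 0, 0]]
    - [1, [120, 90, 80], [0, 0, 0]]
    - [1, [150, 130, 80], [0, 0, 0]]
    - [1, [150, 170, 80], [0, 0, 0]]
    - [1, [150, 200, 80], [0, 0, 0]]
    - [1, [150, 200, 80], [0, 0, 0]]

```text
time: 0.8
ee_pos: [0.3868, -0.2927, 0.3123]
tcp_rot: [180.0, -0.1, 25.7]
wrist_force: [0.8, 0.3, -0.7]
opening: 0.0856
grasp_force: 0.0
```

```bash
python3 - <<'E'
from h import *
s=snap('wrist','w1');places(s)
E
```

```text
gplate none
bplate c [ 627.4 -260.6] size [ 6.2 20.7] yaw(short axis) 27.4 z 6.2 n 36 mean [ 628.2 -261.5]
disc none
board c [ 470.8 -309.7] size [ 92.7 194. ] yaw(short axis) -12.1 z 6.9 n 6991 mean [ 471.6 -304.5]
strips both (470.2742614746094, -308.42987060546875) (129.0527801513672, 75.34728240966797) 77.89723205566406
```

View pics/w1.png

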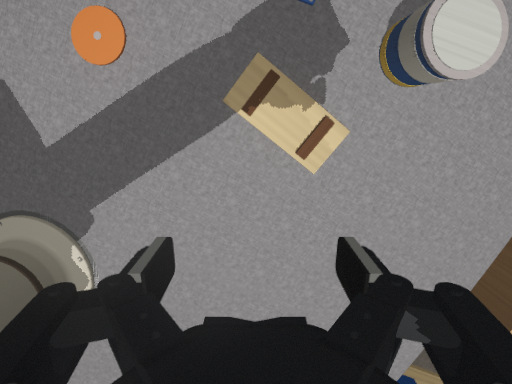

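Emit:
step_arm:
  targets:
    - [1, [0, 50, 5], [0, 0, -0.14]]
    - [1, [0, 100, 5], [0, 0, -0.28]]
    - [1, [0, 150, 5], [0, 0, -0.42]]
    - [1, [10, 200, 5], [0, 0, -0.44]]
    - [1, [20, 250, 5], [0, 0, -0.44]]
    - [1, [33, 290, 0], [0, 0, -0.44]]
    - [1, [33, 290, 0], [0, 0, -0.44]]

```text
time: 1.55
ee_pos: [0.4201, -0.0034, 0.3103]
tcp_rot: [-180.0, 0.1, 0.5]
wrist_force: [0.2, -1.1, -0.6]
opening: 0.0853
grasp_force: 0.0
```

```bash
python3 - <<'E'
from h import *
s=snap('wrist','w2');places(s)
E
```

```text
gplate c [629.1 157.6] size [ 48.3 123.3] yaw(short axis) -0.3 z 6.6 n 2735 mean [629.7 158. ]
bplate c [ 638.1 -205.5] size [ 41.4 124.1] yaw(short axis) 4.1 z 6.5 n 2189 mean [ 638.2 -201.8]
disc none
board c [ 470.4 -307.6] size [ 90.6 191.7] yaw(short axis) -12.2 z 6.9 n 6191 mean [ 471.8 -302.5]
strips both (469.76007080078125, -307.6865539550781) (130.7354278564453, 73.8787841796875) 77.3658447265625
```

Emit:
step_arm:
  targets:
    - [1, [0, 50, 0], [0, 0, 0]]
    - [1, [0, 100, 0], [0, 0, 0]]
    - [1, [0, 150, 0], [0, 0, 0]]
    - [1, [0, 200, 0], [0, 0, 0]]
    - [1, [0, 250, 0], [0, 0, 0]]
    - [1, [0, 300, 0], [0, 0, 0]]
    - [1, [0, 310, 0], [0, 0, 0]]
    - [1, [0, 310, 0], [0, 0, 0]]

```text
time: 2.4
ee_pos: [0.4308, 0.0378, 0.3113]
tcp_rot: [-177.9, 0.1, 3.7]
wrist_force: [0.3, -0.4, 0.3]
opening: 0.0852
grasp_force: 0.0
```

```bash
python3 - <<'E'
from h import *
s=snap('wrist','w3');places(s);stack(s)
E
```

```text
gplate c [631.9 157.9] size [ 51.1 122.2] yaw(short axis) 1.8 z 6.7 n 2977 mean [632.4 156.9]
bplate c [ 650.8 -204.1] size [ 63.6 124.7] yaw(short axis) 6.2 z 6.4 n 3683 mean [ 651.  -202.5]
disc none
board c [ 470.1 -307.2] size [ 91.5 192.3] yaw(short axis) -11.9 z 6.9 n 5460 mean [ 472.2 -291.5]
strips both (469.6206359863281, -307.7305908203125) (130.59829711914062, 73.61561584472656) 77.43267822265625
puck c [463.  376.2] size [36.1 37.5] yaw(short axis) 1.5 z 88.3 n 743 mean [463.6 372. ]
blue c [464.1 375.2] size [43.6 89.9] yaw(short axis) 80.0 z 58.4 n 1311 mean [466.7 368.2]
green c [437.3 275.9] size [40.2 87.1] yaw(short axis) 80.7 z 58.8 n 1464 mean [438.4 275.3]
slab mid c [458.1 335.6] size [45.6 89.5] yaw(short axis) 81.8 z 27.0 n 1174 mean [454.3 338.7]
bigblue c [296.1 387.2] size [ 59.9 126.9] yaw(short axis) 43.0 z 45.2 n 2655 mean [303.7 376.8]
can c [620.6 409.2] size [20.4 67. ] yaw(short axis) 43.6 z 42.4 n 1198 mean [621.5 402. ]
tin none
```

View pics/w3.png

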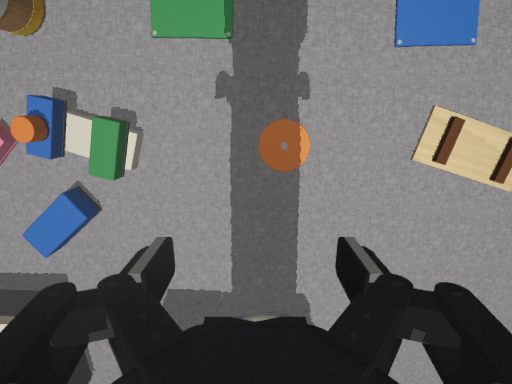

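The wrist view shows the disc at (285,146), the stack at (82,138), the green and blue plates at the top edge and the bearers at (465,148). The last move stopped short, so I check the joints.

```bash
python3 - <<'E'
from h import *
o=bot.get_obs();print({k:np.round(v,3) for k,v in o.items()})
s=load('w3');W=world(s);H=cv2.cvtColor(s['im'],cv2.COLOR_RGB2HSV);z=W[...,2]
rect(s,W,(H[...,0]<20)&(H[...,1]>120)&(z>.003)&(z<.012)&near(W,.456,.004,.08),'disc')
E
```

```text
{'time': np.float64(2.45), 'q': array([  3.621,  -8.26 ,   6.213, 104.54 ,   2.142, 179.94 ]), 'qd': array([ 0.208, -0.138, -0.228,  0.052,  0.032,  0.035]), 'joint_efforts': array([-9.5000e-02, -3.5941e+01,  4.4815e+01,  1.5000e-01,  1.1300e-01,
       -2.0000e-03]), 'ee_pos': array([0.431, 0.038, 0.311]), 'tcp_rot': array([-1.77858e+02,  6.60000e-02,  3.68100e+00]), 'wrist_force': array([0.758, 0.325, 0.705]), 'torque': array([-0.01 , -0.016, -0.029]), 'grasp_force': np.float64(0.0), 'opening': np.float64(0.085)}
disc c [453.9   5.2] size [82.  82.3] yaw(short axis) 31.2 z 6.7 n 2040 mean [454.6   5.2]
```

Emit:
step_arm:
  targets:
    - [1, [0, 40, 0], [0, 0, 0]]
    - [1, [0, 80, 0], [0, 0, 0]]
    - [1, [0, 80, 0], [0, 0, 0]]

```text
time: 2.75
ee_pos: [0.4363, 0.074, 0.3112]
tcp_rot: [-175.9, 0.1, 7.0]
wrist_force: [-0.0, 0.4, -0.8]
opening: 0.0852
grasp_force: 0.0
```

```bash
python3 - <<'E'
from h import *
o=bot.get_obs();print({k:np.round(v,3) for k,v in o.items()})
E
```

```text
{'time': np.float64(2.75), 'q': array([  6.975,  -6.965,   7.293, 104.387,   4.127, 179.944]), 'qd': array([4.281, 1.973, 1.567, 0.08 , 2.13 , 0.032]), 'joint_efforts': array([-5.1800e-01, -3.7402e+01,  4.4761e+01, -1.5000e-02,  3.0100e-01,
       -1.0000e-03]), 'ee_pos': array([0.436, 0.074, 0.311]), 'tcp_rot': array([-1.75872e+02,  1.25000e-01,  7.03100e+00]), 'wrist_force': array([-0.   ,  0.435, -0.792]), 'torque': array([-0.037,  0.001, -0.066]), 'grasp_force': np.float64(0.0), 'opening': np.float64(0.085)}
```

Joint 6 had reached its limit: yaw = q1 − q6 + 180, so yaw must not be below q1. I straighten the tool and turn to yaw 170, which suits the blocks, while going over the stack.

Emit:
step_arm:
  targets:
    - [1, [0, 20, 0], [-0.0715, -0.009, 0.05]]
    - [1, [0, 40, 0], [-0.0715, -0.012, 0.12]]
    - [1, [0, 40, 0], [-0.0715, -0.012, 0.12]]

```text
time: 3.05
ee_pos: [0.4368, 0.1116, 0.3111]
tcp_rot: [-179.9, 0.2, 14.3]
wrist_force: [0.3, 0.3, -0.5]
opening: 0.0853
grasp_force: 0.0
```

```bash
cat >> h.py <<'E'
from scipy.spatial.transform import Rotation as Q
def go(x,y,z,yaw):
    "shift mm and turn to reach a tool-down pose (mm, deg)"
    o=bot.get_obs();C=Q.from_euler('xyz',o['tcp_rot'],degrees=True)
    print('shift',np.round(np.array([x,y,z])-o['ee_pos']*1000,1),'turn',np.round((Q.from_euler('xyz',[180,0,yaw],degrees=True)*C.inv()).as_rotvec(),4),'at',np.round(o['ee_pos']*1000,1),np.round(o['tcp_rot'],2),'q',np.round(o['q'],1),'t',o['time'],'f',np.round(o['wrist_force'],1),'open',o['opening'],o['grasp_force'])
E
python3 -c "
from h import *
go(430,330,290,170)"
```

```text
shift [ -6.8 218.4 -21.1] turn [ 4.9000e-03 -2.4000e-03  2.7171e+00] at [436.8 111.6 311.1] [-179.89    0.2    14.32] q [ 1.430e+01 -5.700e+00  8.500e+00  1.044e+02  1.000e-01  1.799e+02] t 3.05 f [ 0.3  0.3 -0.5] open 0.08533412243683268 0.0
```

Emit:
step_arm:
  targets:
    - [1, [0, 0, 0], [0, 0, 0.14]]
    - [1, [0, 10, 0], [0, 0, 0.28]]
    - [1, [0, 20, 0], [0, 0, 0.42]]
    - [1, [0, 40, 0], [0, 0, 0.56]]
    - [1, [0, 60, 0], [0, 0, 0.7]]
    - [1, [0, 80, -5], [0, 0, 0.84]]
    - [1, [0, 100, -10], [0, 0, 0.98]]
    - [1, [0, 120, -15], [0, 0, 1.12]]

```text
time: 3.85
ee_pos: [0.4369, 0.2299, 0.2962]
tcp_rot: [-179.9, 0.2, 78.5]
wrist_force: [1.2, -0.3, 0.6]
opening: 0.0856
grasp_force: 0.0
```

Emit:
step_arm:
  targets:
    - [1, [-2, 20, 0], [0, 0, 0.14]]
    - [1, [-4, 40, 0], [0, 0, 0.28]]
    - [1, [-6, 60, 0], [0, 0, 0.42]]
    - [1, [-6, 80, 0], [0, 0, 0.56]]
    - [1, [-7, 98, -5], [0, 0, 0.7]]
    - [1, [-7, 98, -6], [0, 0, 0.84]]
    - [1, [-7, 98, -6], [0, 0, 0.98]]
    - [1, [-7, 98, -6], [0, 0, 1.12]]

```text
time: 4.65
ee_pos: [0.4298, 0.3273, 0.2901]
tcp_rot: [-179.9, 0.2, 142.7]
wrist_force: [-0.0, -0.0, 0.0]
opening: 0.0853
grasp_force: 0.0
```

Emit:
step_arm:
  targets:
    - [1, [0, 0, 0], [0, 0, 0.14]]
    - [1, [0, 0, 0], [0, 0, 0.28]]
    - [1, [0, 0, 0], [0, 0, 0.42]]
    - [1, [0, 0, 0], [0, 0, 0.48]]
    - [1, [0, 0, 0], [0, 0, 0.48]]
    - [1, [0, 0, 0], [0, 0, 0.48]]

```text
time: 5.25
ee_pos: [0.4299, 0.3271, 0.2903]
tcp_rot: [-179.9, 0.2, 169.8]
wrist_force: [-0.2, 1.1, 0.0]
opening: 0.0853
grasp_force: 0.0
```

```bash
python3 -c "
from h import *
s=snap('wrist','w4');stack(s);places(s)
go(464,376,130,170)"
```

```text
puck c [425.6 328.8] size [ 34.6 149.1] yaw(short axis) -10.4 z 371.8 n 42756 mean [420.  330.1]
blue c [463.  376.4] size [41.2 90.3] yaw(short axis) 80.0 z 58.5 n 1092 mean [456.2 375.7]
green c [436.7 276.8] size [39.3 88.1] yaw(short axis) 80.6 z 58.5 n 860 mean [426.2 274.3]
slab mid c [447.7 326.4] size [61.7 66.8] yaw(short axis) 80.1 z 26.7 n 1682 mean [447.4 326.3]
bigblue c [296.1 387.9] size [ 59.4 126. ] yaw(short axis) 43.2 z 45.2 n 4588 mean [295.4 388.1]
can c [622.5 407.1] size [18.8 65.4] yaw(short axis) 48.4 z 92.3 n 1511 mean [617.2 405. ]
tin none
gplate c [640.9 163.4] size [ 70.6 113.5] yaw(short axis) 1.4 z 6.4 n 1709 mean [641.8 170.6]
bplate c [ 633.  -203.8] size [ 34.9 118.9] yaw(short axis) 31.7 z 6.2 n 444 mean [ 637.4 -201.7]
disc none
board none
shift [  34.1   48.9 -160.3] turn [0.0019 0.0026 0.0042] at [429.9 327.1 290.3] [-1.7992e+02  1.7000e-01  1.6976e+02] q [ 37.4   5.4  17.2 101.7  -0.2  47.6] t 5.3 f [0.2 0.4 0. ] open 0.08530050890874531 0.0
```

View pics/w4.png

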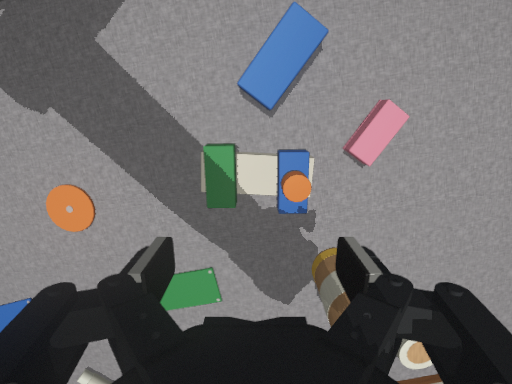

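The wrist view shows the puck at (297,187) on the blue block, the green block at (221,176) and the can well clear at (335,280). Now the puck.

Emit:
step_arm:
  targets:
    - [1, [16, 25, -40], [0, 0, 0]]
    - [1, [33, 49, -80], [0, 0, 0]]
    - [1, [33, 49, -120], [0, 0, 0]]
    - [1, [33, 49, -160], [0, 0, 0]]
    - [1, [33, 49, -190], [0, 0, 0]]
    - [1, [33, 49, -215], [0, 0, 0]]
    - [1, [33, 49, -226], [0, 0, 0]]
    - [1, [33, 49, -226], [0, 0, 0]]

```text
time: 6.1
ee_pos: [0.4623, 0.3756, 0.063]
tcp_rot: [-179.8, 0.1, 169.8]
wrist_force: [0.3, 0.8, 0.3]
opening: 0.0853
grasp_force: 0.0
```

Emit:
step_arm:
  targets:
    - [0, [0, 0, 0], [0, 0, 0]]
    - [0, [0, 0, 0], [0, 0, 0]]
    - [0, [0, 0, 0], [0, 0, 0]]
    - [0, [0, 0, 0], [0, 0, 0]]
    - [0, [0, 0, 0], [0, 0, 0]]
    - [0, [0, 0, 0], [0, 0, 0]]
    - [0, [0, 0, 0], [0, 0, 0]]
  force: 30

```text
time: 6.8
ee_pos: [0.4634, 0.3765, 0.0658]
tcp_rot: [180.0, 0.3, 169.9]
wrist_force: [-0.1, -0.1, 6.1]
opening: 0.0371
grasp_force: 29.8
```

```bash
python3 -c "
from h import *
go(454,5,110,170)"
```

```text
shift [  -9.4 -371.5   44.2] turn [0.0006 0.0044 0.0023] at [463.4 376.5  65.8] [179.99   0.25 169.87] q [39.2 11.2 -1.3 77.3 -0.2 49.3] t 6.8 f [-0.1 -0.1  6.1] open 0.037050477212417936 29.78989452123642
```

Emit:
step_arm:
  targets:
    - [0, [0, 0, 20], [0, 0, 0]]
    - [0, [0, 0, 50], [0, 0, 0]]
    - [0, [0, -40, 65], [0, 0, 0]]
    - [0, [0, -85, 65], [0, 0, 0]]
    - [0, [-5, -130, 65], [0, 0, 0]]
    - [0, [-9, -175, 65], [0, 0, 0]]
    - [0, [-9, -220, 65], [0, 0, 0]]
    - [0, [-9, -265, 65], [0, 0, 0]]

```text
time: 7.6
ee_pos: [0.4536, 0.1095, 0.1298]
tcp_rot: [-179.9, 0.2, 169.9]
wrist_force: [0.4, -0.5, -0.2]
opening: 0.037
grasp_force: 30.4
```

Emit:
step_arm:
  targets:
    - [0, [0, -40, -10], [0, 0, 0]]
    - [0, [0, -80, -40], [0, 0, 0]]
    - [0, [0, -106, -70], [0, 0, 0]]
    - [0, [0, -106, -95], [0, 0, 0]]
    - [0, [0, -106, -105], [0, 0, 0]]
    - [0, [0, -106, -105], [0, 0, 0]]

```text
time: 8.2
ee_pos: [0.4532, 0.0052, 0.0236]
tcp_rot: [-179.9, 0.1, 169.9]
wrist_force: [0.3, 0.0, -1.0]
opening: 0.0369
grasp_force: 30.4
```

```bash
python3 -c "
from h import *
go(454,5,14.5,170)"
```

```text
shift [ 0.8 -0.2 -9.1] turn [0.0018 0.0008 0.0022] at [453.2   5.2  23.6] [-1.7991e+02  7.0000e-02  1.6987e+02] q [  0.7  -7.1 -24.9  72.2  -0.1  10.9] t 8.2 f [ 0.3  0.  -1. ] open 0.036909584146196654 30.426276326179504
```

Emit:
step_arm:
  targets:
    - [0, [1, 0, -4], [0, 0, 0]]
    - [0, [1, 0, -7], [0, 0, 0]]
    - [0, [1, 0, -9], [0, 0, 0]]
    - [0, [1, 0, -9], [0, 0, 0]]
    - [0, [1, 0, -9], [0, 0, 0]]

```text
time: 8.7
ee_pos: [0.4551, 0.0053, 0.0156]
tcp_rot: [-179.9, 0.2, 169.9]
wrist_force: [0.4, -0.3, -1.4]
opening: 0.037
grasp_force: 30.4
```

Emit:
step_arm:
  targets:
    - [0.5, [0, 0, 0], [0, 0, 0]]
    - [0.6, [0, 0, 0], [0, 0, 0]]
    - [0.8, [0, 0, 0], [0, 0, 0]]
    - [1, [0, 0, 0], [0, 0, 0]]
    - [1, [0, 0, 10], [0, 0, 0]]
    - [1, [0, 0, 50], [0, 0, 0]]
    - [1, [0, 0, 95], [0, 0, 0]]
    - [1, [0, 0, 140], [0, 0, 0]]

```text
time: 9.5
ee_pos: [0.4545, 0.0051, 0.1577]
tcp_rot: [-179.9, 0.2, 169.9]
wrist_force: [1.0, -0.2, 0.6]
opening: 0.0854
grasp_force: 0.0
```

Emit:
step_arm:
  targets:
    - [1, [0, 45, 0], [0, 0, 0]]
    - [1, [0, 90, 0], [0, 0, 0]]
    - [1, [0, 135, 0], [0, 0, 0]]
    - [1, [0, 180, 0], [0, 0, 0]]
    - [1, [0, 225, 0], [0, 0, 0]]
    - [1, [0, 270, 0], [0, 0, 0]]
    - [1, [0, 310, 30], [0, 0, 0]]
    - [1, [-20, 320, 50], [0, 0, 0]]

```text
time: 10.3
ee_pos: [0.4352, 0.3283, 0.2057]
tcp_rot: [-179.9, 0.1, 170.0]
wrist_force: [-0.1, -1.0, -0.8]
opening: 0.0859
grasp_force: 0.0
```

```bash
cat >> h.py <<'E'
def disc(s):
    W=world(s);H=cv2.cvtColor(s['im'],cv2.COLOR_RGB2HSV);z=W[...,2];o=(H[...,0]<20)&(H[...,1]>120)&near(W,.456,.004,.08)
    rect(s,W,o&(z<.012)&(z>.002),'disc');rect(s,W,o&(z>.028)&(z<.05),'puck on disc')
E
python3 -c "
from h import *
s=snap('wrist','w5');stack(s);disc(s);disc(snap('top','t5'))
go(463,376,34,170)"
```

```text
puck c [430.8 330.2] size [ 34.7 149.7] yaw(short axis) -10.0 z 287.1 n 42729 mean [425.3 331.3]
blue c [462.9 376.6] size [42.2 89.5] yaw(short axis) 80.6 z 58.6 n 2996 mean [460.1 376.4]
green c [436.4 276.3] size [39.4 89.5] yaw(short axis) 80.5 z 58.6 n 1813 mean [436.2 271.7]
slab mid c [454.2 346.5] size [ 82.3 103.4] yaw(short axis) -9.7 z 26.6 n 2673 mean [446.9 327.6]
bigblue c [296.4 387.5] size [ 59.  124.4] yaw(short axis) 42.8 z 45.2 n 6368 mean [304.  382.2]
can c [612.4 445.5] size [13.7 54.6] yaw(short axis) -21.7 z 161.8 n 1309 mean [609.4 444.6]
tin none
disc c [452.8   9.1] size [78.6 82.2] yaw(short axis) -73.8 z 6.4 n 1573 mean [449.7  15.6]
puck on disc c [454.1   7.9] size [36.3 36.5] yaw(short axis) 29.6 z 36.2 n 666 mean [452.9  10.4]
disc c [456.8   2.1] size [81.3 82.6] yaw(short axis) -89.2 z 6.9 n 231 mean [455.    1.9]
puck on disc c [458.4   2.4] size [34.3 35.7] yaw(short axis) -89.6 z 36.8 n 79 mean [458.    2.6]
shift [  28.9   48.6 -174.7] turn [-0.0007  0.0054 -0.0008] at [434.1 327.4 208.7] [179.91   0.3  170.05] q [37.1  3.4  5.9 92.2 -0.2 47.1] t 10.4 f [ 0.5 -0.5 -0.1] open 0.0853856165418638 0.0
```

View pics/w5.png

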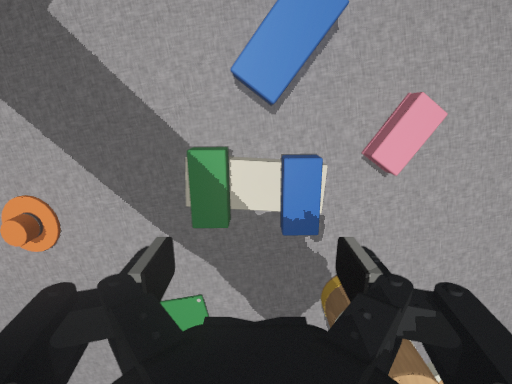

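The view shows the puck standing flat on the disc at (22,228), within about 1 mm of its centre. The blue block is bare at (302,195). Now I grasp the blue block.

Emit:
step_arm:
  targets:
    - [1, [15, 25, -40], [0, 0, 0.01]]
    - [1, [29, 49, -80], [0, 0, 0.01]]
    - [1, [29, 49, -120], [0, 0, 0.01]]
    - [1, [29, 49, -150], [0, 0, 0.01]]
    - [1, [29, 49, -167], [0, 0, 0.01]]
    - [1, [29, 49, -174], [0, 0, 0.01]]
    - [1, [29, 49, -174], [0, 0, 0.01]]
    - [1, [29, 49, -174], [0, 0, 0.01]]

```text
time: 11.2
ee_pos: [0.4646, 0.3741, 0.0326]
tcp_rot: [-180.0, 0.2, 170.4]
wrist_force: [-0.0, -0.1, 0.2]
opening: 0.0855
grasp_force: 0.0
```

Emit:
step_arm:
  targets:
    - [0, [0, 0, 0], [0, 0, 0]]
    - [0, [0, 0, 0], [0, 0, 0]]
    - [0, [0, 0, 0], [0, 0, 0]]
    - [0, [0, 0, 0], [0, 0, 0]]
    - [0, [0, 0, 0], [0, 0, 0]]
    - [0, [0, 0, 0], [0, 0, 0]]
    - [0, [0, 0, 0], [0, 0, 0]]
  force: 40

```text
time: 11.9
ee_pos: [0.4643, 0.3744, 0.0322]
tcp_rot: [-180.0, 0.2, 170.4]
wrist_force: [-1.0, -0.3, 5.6]
opening: 0.0414
grasp_force: 41.9
```

```bash
python3 -c "
from h import *
go(620,-200,150,96)"
```

```text
shift [ 155.7 -574.4  117.8] turn [ 0.0033  0.0027 -1.2993] at [464.3 374.4  32.2] [-179.99    0.23  170.44] q [39.  12.  -4.2 73.7 -0.2 48.5] t 11.9 f [-1.  -0.3  5.6] open 0.041374765138993755 41.887747049331665
```

Emit:
step_arm:
  targets:
    - [0, [0, 0, 15], [0, 0, 0]]
    - [0, [0, 0, 50], [0, 0, 0]]
    - [0, [0, 0, 95], [0, 0, 0]]
    - [0, [0, -40, 120], [0, 0, -0.13]]
    - [0, [5, -85, 130], [0, 0, -0.26]]
    - [0, [10, -130, 140], [0, 0, -0.39]]
    - [0, [20, -175, 150], [0, 0, -0.52]]
    - [0, [30, -220, 160], [0, 0, -0.65]]

```text
time: 12.7
ee_pos: [0.4937, 0.1524, 0.1927]
tcp_rot: [-180.0, 0.2, 132.9]
wrist_force: [1.0, -0.2, -0.3]
opening: 0.0414
grasp_force: 41.2
```

Emit:
step_arm:
  targets:
    - [0, [10, -40, 0], [0, 0, -0.13]]
    - [0, [20, -85, 0], [0, 0, -0.26]]
    - [0, [40, -130, 0], [0, 0, -0.39]]
    - [0, [60, -170, 0], [0, 0, -0.52]]
    - [0, [80, -210, 0], [0, 0, -0.65]]
    - [0, [100, -240, 0], [0, 0, -0.65]]
    - [0, [120, -250, 0], [0, 0, -0.65]]
    - [0, [120, -250, 0], [0, 0, -0.65]]

```text
time: 13.5
ee_pos: [0.6151, -0.0977, 0.1908]
tcp_rot: [-179.9, 0.2, 95.8]
wrist_force: [-0.7, 0.1, -2.4]
opening: 0.0412
grasp_force: 41.3
```

```bash
cat >> h.py <<'E'
def held(s,col):
    "block in the fingers, in the tool frame"
    o=bot.get_obs();C=Q.from_euler('xyz',o['tcp_rot'],degrees=True).as_matrix()
    W=world(s);L=(W-o['ee_pos'])@C
    rect(s,L,cols(s)[col]&(np.abs(L[...,2])<.03)&(np.hypot(L[...,0],L[...,1])<.08),'held in tool')
E
python3 -c "
from h import *
s=snap('wrist','w6');places(s);held(s,1)
go(656,-205,60,96)"
```

```text
gplate none
bplate c [ 681.1 -149.6] size [ 6.7 22.1] yaw(short axis) 8.1 z 6.5 n 76 mean [ 681.7 -150.9]
disc none
board c [ 480.3 -238.9] size [52.8 80.7] yaw(short axis) 77.5 z 6.7 n 1197 mean [ 475.7 -227.5]
strips both (478.1853942871094, -305.9103088378906) (39.90557098388672, 145.1146240234375) 8.524981498718262
held in tool c [6.  1.1] size [42.2 79.7] yaw(short axis) -90.0 z -26.2 n 13466 mean [12.5  1. ]
shift [  41.9 -108.4 -131. ] turn [ 0.0029 -0.0024  0.0019] at [614.1 -96.6 191. ] [-1.7985e+02  1.5000e-01  9.5890e+01] q [-8.9 14.5 16.4 92.  -0.2 75.3] t 13.55 f [ 0.5  0.6 -1.2] open 0.041606235780701384 41.26813888549805
```

View pics/w6.png

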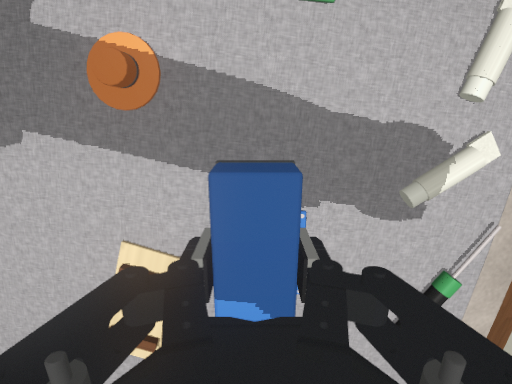

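The view shows the blue block held square, its far end 46 mm along tool x, so it is centred in the fingers to about 1 mm. It hides the plate, so I look from beyond it.

Emit:
step_arm:
  targets:
    - [0, [0, -45, 0], [0, 0, 0]]
    - [0, [0, -90, 0], [0, 0, 0]]
    - [0, [0, -135, 0], [0, 0, 0]]
    - [0, [0, -180, 0], [0, 0, 0]]
    - [0, [0, -195, 0], [0, 0, 0]]
    - [0, [0, -195, 0], [0, 0, 0]]
    - [0, [0, -195, 0], [0, 0, 0]]

```text
time: 14.25
ee_pos: [0.6137, -0.2897, 0.1917]
tcp_rot: [-179.9, 0.1, 96.0]
wrist_force: [-0.2, 0.9, -0.7]
opening: 0.0412
grasp_force: 41.3
```

```bash
python3 -c "
from h import *
s=snap('wrist','w7');places(s);held(s,1)
go(656,-205,60,96)"
```

```text
gplate none
bplate c [ 656.2 -204.3] size [ 70.7 122.6] yaw(short axis) 6.5 z 6.7 n 6693 mean [ 655.4 -201.7]
disc none
board c [ 470.6 -308. ] size [ 91.1 190.8] yaw(short axis) -12.4 z 7.0 n 10788 mean [ 473.5 -300.2]
strips both (470.2098388671875, -308.12628173828125) (129.55506896972656, 74.76463317871094) 77.523193359375
held in tool c [7.  0.1] size [42.1 79.3] yaw(short axis) -89.6 z -26.3 n 13443 mean [13.1 -0.1]
shift [  42.1   84.3 -131.9] turn [ 0.0028 -0.0009 -0.0005] at [ 613.9 -289.3  191.9] [-1.7993e+02  1.6000e-01  9.6030e+01] q [-25.2  23.   27.2  94.2  -0.2  58.8] t 14.3 f [ 0.3  0.  -0.6] open 0.04160053710919285 41.304243206977844
```

Emit:
step_arm:
  targets:
    - [0, [20, 40, -20], [0, 0, 0.009]]
    - [0, [42, 83.5, -50], [0, 0, 0.009]]
    - [0, [42, 83.5, -95], [0, 0, 0.009]]
    - [0, [42, 83.5, -135], [0, 0, 0.009]]
    - [0, [42, 83.5, -165], [0, 0, 0.009]]
    - [0, [42, 83.5, -174], [0, 0, 0.009]]
    - [0, [42, 83.5, -174], [0, 0, 0.009]]
    - [0, [42, 83.5, -174], [0, 0, 0.009]]

```text
time: 15.1
ee_pos: [0.657, -0.2071, 0.0198]
tcp_rot: [179.9, 0.2, 96.5]
wrist_force: [-0.7, -0.6, -0.5]
opening: 0.0414
grasp_force: 41.3
```

```bash
python3 -c "
from h import *
go(656.2,-205.8,12.5,96.5)"
```

```text
shift [-0.8  1.3 -7.3] turn [ 0.0039  0.0016 -0.0003] at [ 657.  -207.1   19.8] [179.93   0.23  96.52] q [-17.4  24.8  10.5  75.6  -0.2  66.1] t 15.1 f [-0.7 -0.6 -0.5] open 0.04136822697144125 41.28639757633209
```

Emit:
step_arm:
  targets:
    - [0, [0, 1, -3], [0, 0, 0]]
    - [0, [0, 1, -5], [0, 0, 0]]
    - [0, [0, 1, -7], [0, 0, 0]]
    - [0, [0, 1, -7], [0, 0, 0]]
    - [0, [0, 1, -7], [0, 0, 0]]

```text
time: 15.6
ee_pos: [0.6565, -0.2066, 0.0123]
tcp_rot: [180.0, 0.2, 96.5]
wrist_force: [-1.9, 1.1, 7.6]
opening: 0.0412
grasp_force: 42.4
```

Emit:
step_arm:
  targets:
    - [0.55, [0, 0, 0], [0, 0, 0]]
    - [0.7, [0, 0, 0], [0, 0, 0]]
    - [0.85, [0, 0, 0], [0, 0, 0]]
    - [1, [0, 0, 0], [0, 0, 0]]
    - [1, [0, 0, 15], [0, 0, 0]]
    - [1, [0, 0, 55], [0, 0, 0]]
    - [1, [-10, -20, 100], [0, 0, 0]]
    - [1, [-20, -40, 145], [0, 0, 0]]

```text
time: 16.4
ee_pos: [0.6357, -0.246, 0.1576]
tcp_rot: [-179.9, 0.2, 96.5]
wrist_force: [0.5, -0.5, 1.0]
opening: 0.0851
grasp_force: 0.0
```

```bash
cat >> h.py <<'E'
def placed(s,col,x,y):
    W=world(s);m=cols(s)[col]&near(W,x,y,.1);z=W[...,2]
    rect(s,W,m&(z<.014),'plate');rect(s,W,m&(z>.032)&(z<.05),'block')
E
python3 -c "
from h import *
s=snap('wrist','w8');placed(s,1,.656,-.204);placed(snap('top','t8'),1,.656,-.204)
go(434,277,200,170)"
```

```text
plate c [ 656.1 -204. ] size [ 71.4 122.2] yaw(short axis) 6.5 z 6.6 n 3451 mean [ 651.5 -194.6]
block c [ 656.1 -204.5] size [42.2 88.7] yaw(short axis) 6.2 z 38.6 n 4096 mean [ 655.6 -202.8]
plate c [ 657.  -182.2] size [74.  74.8] yaw(short axis) -86.9 z 5.5 n 121 mean [ 653.8 -165.9]
block c [ 654.7 -187.5] size [42.9 48.5] yaw(short axis) 6.1 z 38.1 n 105 mean [ 655.4 -183.2]
shift [-203.2  526.1   35.8] turn [7.0000e-04 1.3200e-02 1.2854e+00] at [ 637.2 -249.1  164.2] [179.51   0.51  96.35] q [-21.3  22.6  23.6  90.4  -0.2  62.4] t 16.5 f [ 0.6 -0.6  0.3] open 0.08543982245661373 0.0
```

View pics/w8.png

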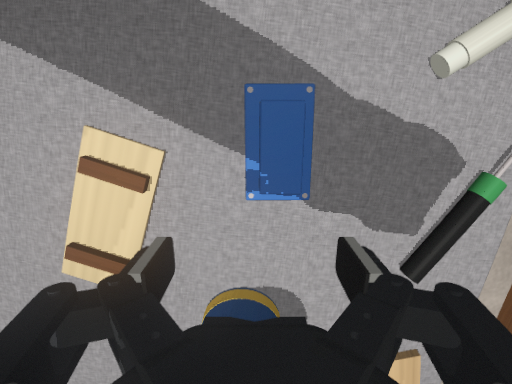

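The blue block lies centred at (283,143) on its plate, 0.5 mm and 0.3° off. Next is the green block.

Emit:
step_arm:
  targets:
    - [1, [-15, 45, 20], [0, 0, 0.13]]
    - [1, [-30, 90, 36], [0, 0, 0.26]]
    - [1, [-50, 135, 36], [0, 0, 0.39]]
    - [1, [-70, 180, 36], [0, 0, 0.52]]
    - [1, [-90, 225, 36], [0, 0, 0.65]]
    - [1, [-110, 270, 36], [0, 0, 0.78]]
    - [1, [-130, 315, 36], [0, 0, 0.91]]
    - [1, [-150, 360, 36], [0, 0, 1.04]]

```text
time: 17.3
ee_pos: [0.4849, 0.1154, 0.1918]
tcp_rot: [-180.0, 0.2, 156.4]
wrist_force: [-0.2, 1.8, 0.2]
opening: 0.0851
grasp_force: 0.0
```

Emit:
step_arm:
  targets:
    - [1, [-15, 45, 0], [0, 0, 0.13]]
    - [1, [-30, 90, 0], [0, 0, 0.25]]
    - [1, [-45, 135, 0], [0, 0, 0.25]]
    - [1, [-53, 160, 0], [0, 0, 0.25]]
    - [1, [-53, 165, 0], [0, 0, 0.25]]
    - [1, [-53, 165, 0], [0, 0, 0.25]]

```text
time: 17.9
ee_pos: [0.4328, 0.2794, 0.1913]
tcp_rot: [-179.9, 0.2, 170.5]
wrist_force: [0.4, -0.2, 0.7]
opening: 0.0853
grasp_force: 0.0
```

```bash
python3 -c "
from h import *
s=snap('wrist','w9');stack(s)
W=world(s);z=W[...,2];g,b,o=cols(s)
rect(s,W,(z>.022)&(z<.031)&near(W,.45,.326,.13)&~g,'slab')
go(436.5,276.3,34,170.5)"
```

```text
puck c [428.6 281.2] size [ 34.5 149.6] yaw(short axis) -9.5 z 272.8 n 42738 mean [422.8 282.3]
blue c [320.  362.4] size [53.1 56.6] yaw(short axis) -45.5 z 45.6 n 1688 mean [324.8 361.3]
green c [436.7 276.6] size [40.  89.1] yaw(short axis) 80.4 z 58.6 n 2769 mean [437.6 274.6]
slab mid c [455.1 353.1] size [ 62.4 115.8] yaw(short axis) -13.1 z 26.6 n 5094 mean [453.3 353.5]
bigblue c [299.8 383.9] size [ 59.1 115.1] yaw(short axis) 43.2 z 45.2 n 6350 mean [309.3 376.5]
can c [627.  400.9] size [13.4 56.3] yaw(short axis) 60.4 z 134.6 n 1593 mean [616.6 404.7]
tin none
slab c [455.1 353.1] size [ 62.4 115.8] yaw(short axis) -13.1 z 26.6 n 5044 mean [453.6 353.4]
shift [   3.4   -2.3 -157.3] turn [0.002  0.0031 0.0014] at [433.1 278.6 191.3] [-179.92    0.19  170.42] q [32.9 -0.6 -0.1 90.4 -0.2 42.4] t 17.95 f [ 0.4 -0.9 -0.1] open 0.08525193807156074 0.0
```

Emit:
step_arm:
  targets:
    - [1, [3.5, -2.5, -45], [0, 0, 0]]
    - [1, [3.5, -2.5, -90], [0, 0, 0]]
    - [1, [3.5, -2.5, -130], [0, 0, 0]]
    - [1, [3.5, -2.5, -150], [0, 0, 0]]
    - [1, [3.5, -2.5, -157], [0, 0, 0]]
    - [1, [3.5, -2.5, -157], [0, 0, 0]]
    - [1, [3.5, -2.5, -157], [0, 0, 0]]

```text
time: 18.65
ee_pos: [0.4375, 0.2762, 0.0355]
tcp_rot: [180.0, 0.3, 170.3]
wrist_force: [0.8, 0.0, -0.2]
opening: 0.0854
grasp_force: 0.0
```

Emit:
step_arm:
  targets:
    - [0, [0, 0, 0], [0, 0, 0]]
    - [0, [0, 0, 0], [0, 0, 0]]
    - [0, [0, 0, 0], [0, 0, 0]]
    - [0, [0, 0, 0], [0, 0, 0]]
    - [0, [0, 0, 0], [0, 0, 0]]
    - [0, [0, 0, 0], [0, 0, 0]]
    - [0, [0, 0, 0], [0, 0, 0]]
  force: 40

```text
time: 19.35
ee_pos: [0.4369, 0.2766, 0.0348]
tcp_rot: [-180.0, 0.2, 170.4]
wrist_force: [-0.4, -1.1, 6.0]
opening: 0.0415
grasp_force: 41.8
```

Emit:
step_arm:
  targets:
    - [0, [0, 0, 15], [0, 0, 0]]
    - [0, [0, 0, 50], [0, 0, 0]]
    - [0, [0, 0, 95], [0, 0, 0]]
    - [0, [20, -40, 120], [0, 0, -0.13]]
    - [0, [40, -80, 140], [0, 0, -0.26]]
    - [0, [60, -120, 155], [0, 0, -0.39]]
    - [0, [80, -160, 160], [0, 0, -0.52]]
    - [0, [105, -190, 160], [0, 0, -0.65]]

```text
time: 20.15
ee_pos: [0.5422, 0.0842, 0.1964]
tcp_rot: [180.0, 0.3, 132.8]
wrist_force: [1.0, 0.9, -2.1]
opening: 0.0414
grasp_force: 41.0
```

Emit:
step_arm:
  targets:
    - [0, [20, 0, 0], [0, 0, -0.13]]
    - [0, [40, 0, 0], [0, 0, -0.26]]
    - [0, [60, 0, 0], [0, 0, -0.39]]
    - [0, [65, 0, 0], [0, 0, -0.52]]
    - [0, [65, 0, 0], [0, 0, -0.65]]
    - [0, [65, 0, 0], [0, 0, -0.71]]
    - [0, [65, 0, 0], [0, 0, -0.71]]
    - [0, [65, 0, 0], [0, 0, -0.71]]

```text
time: 20.95
ee_pos: [0.6064, 0.0864, 0.1944]
tcp_rot: [-179.9, 0.2, 92.6]
wrist_force: [0.3, 1.0, -1.7]
opening: 0.0413
grasp_force: 41.0
```

```bash
python3 -c "
from h import *
s=snap('wrist','w10');places(s);held(s,0)
go(644,157,12.5,92)"
```

```text
gplate c [642.4 150.4] size [ 69.8 105.7] yaw(short axis) 1.8 z 6.6 n 3135 mean [650.5 139.4]
bplate none
disc none
board c [ 448.3 -209.9] size [ 6.9 14.2] yaw(short axis) -51.4 z 5.9 n 26 mean [ 449.8 -209. ]
held in tool c [5.9 0.1] size [41.4 80.1] yaw(short axis) -89.5 z -24.0 n 12775 mean [11.7  0.2]
shift [  37.6   70.7 -181.7] turn [ 0.003  -0.0012 -0.0101] at [606.4  86.3 194.2] [-1.7992e+02  1.7000e-01  9.2580e+01] q [ 8.2 13.2 15.3 92.1 -0.2 95.6] t 21.0 f [ 0.1  0.6 -1.3] open 0.04148345696000769 41.00108027458191
```

View pics/w10.png

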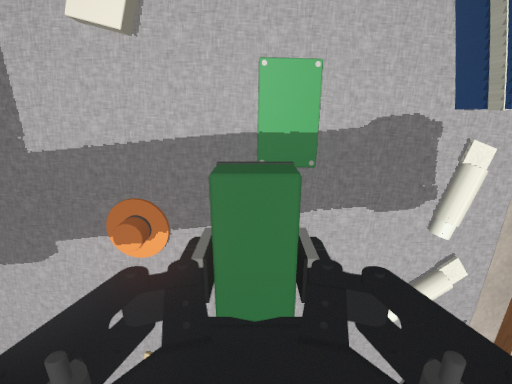

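The plate at (290,112) is nearly whole in view, with its lower part in shadow. I refit it by height.

```bash
python3 -c "
from h import *
s=load('w10');W=world(s);z=W[...,2];H=cv2.cvtColor(s['im'],cv2.COLOR_RGB2HSV)
g=(H[...,0]>45)&(H[...,0]<85)&(H[...,1]>90)
rect(s,W,g&(z>.0025)&(z<.012)&near(W,.643,.156,.1),'gplate')
rect(s,W,g&(z<.012)&near(W,.643,.156,.1),'gplate2')
"
```

```text
gplate c [642.2 158.8] size [ 71.3 122.4] yaw(short axis) 1.5 z 6.7 n 6286 mean [642.  162.7]
gplate2 c [642.2 158.8] size [ 71.3 122.4] yaw(short axis) 1.5 z 6.7 n 6286 mean [642.  162.7]
```

Emit:
step_arm:
  targets:
    - [0, [15, 35, -20], [0, 0, -0.019]]
    - [0, [36, 71.5, -50], [0, 0, -0.019]]
    - [0, [36, 71.5, -95], [0, 0, -0.019]]
    - [0, [36, 71.5, -135], [0, 0, -0.019]]
    - [0, [36, 71.5, -162], [0, 0, -0.019]]
    - [0, [36, 71.5, -172], [0, 0, -0.019]]
    - [0, [36, 71.5, -172], [0, 0, -0.019]]
    - [0, [36, 71.5, -172], [0, 0, -0.019]]

```text
time: 21.8
ee_pos: [0.6434, 0.1579, 0.0239]
tcp_rot: [179.9, 0.1, 91.4]
wrist_force: [0.0, -0.4, -0.3]
opening: 0.0415
grasp_force: 41.2
```

```bash
python3 -c "
from h import *
go(642.2,158,14.8,91.5)"
```

```text
shift [-1.2  0.1 -9.1] turn [0.0025 0.0009 0.0019] at [643.4 157.9  23.9] [1.7995e+02 1.5000e-01 9.1390e+01] q [ 13.9  21.2   6.3  75.1  -0.2 102.5] t 21.8 f [ 0.  -0.4 -0.3] open 0.04152223911805229 41.19839608669281
```

Emit:
step_arm:
  targets:
    - [0, [-0.5, 0, -4], [0, 0, 0]]
    - [0, [-0.5, 0, -7], [0, 0, 0]]
    - [0, [-0.5, 0, -9], [0, 0, 0]]
    - [0, [-0.5, 0, -9], [0, 0, 0]]
    - [0, [-0.5, 0, -9], [0, 0, 0]]

```text
time: 22.3
ee_pos: [0.6426, 0.1579, 0.0148]
tcp_rot: [180.0, 0.1, 91.4]
wrist_force: [-2.9, -0.2, 8.7]
opening: 0.0413
grasp_force: 42.3
```

Emit:
step_arm:
  targets:
    - [0.55, [0, 0, 0], [0, 0, 0]]
    - [0.7, [0, 0, 0], [0, 0, 0]]
    - [0.85, [0, 0, 0], [0, 0, 0]]
    - [1, [0, 0, 0], [0, 0, 0]]
    - [1, [0, 0, 15], [0, 0, 0]]
    - [1, [0, 0, 55], [0, 0, 0]]
    - [1, [-10, -20, 100], [0, 0, 0]]
    - [1, [-20, -40, 145], [0, 0, 0]]

```text
time: 23.1
ee_pos: [0.6216, 0.1179, 0.1599]
tcp_rot: [-179.9, 0.2, 91.4]
wrist_force: [1.3, 0.5, 0.2]
opening: 0.0853
grasp_force: 0.0
```

```bash
python3 -c "
from h import *
s=snap('wrist','w11');placed(s,0,.643,.158)
W=world(s);z=W[...,2]
rect(s,W,(z>.002)&(z<.012)&near(W,.643,.158,.085),'plate by z')
rect(s,W,(z>.03)&(z<.045)&near(W,.643,.158,.085),'block by z')
go(450,326,150,76.9)"
```

```text
plate c [642.3 157.1] size [ 70.4 119.9] yaw(short axis) 1.6 z 6.6 n 1919 mean [646.9 142.7]
block c [642.6 158.7] size [42.2 88.1] yaw(short axis) 1.5 z 38.6 n 3572 mean [643.5 156.6]
plate by z c [641.8 158.3] size [ 75.2 125.7] yaw(short axis) 0.6 z 6.7 n 3711 mean [638.5 167.2]
block by z c [642.6 158.7] size [42.2 88.1] yaw(short axis) 1.5 z 38.6 n 4070 mean [642.  160.7]
shift [-172.6  210.5  -19.3] turn [ 0.0033  0.0083 -0.2518] at [622.6 115.5 169.3] [1.7951e+02 1.4000e-01 9.1330e+01] q [10.6 15.3 15.  89.2 -0.2 99.3] t 23.15 f [ 0.9 -1.7  6.7] open 0.08532072064077309 0.0
```

The green block is centred on its plate, within 0.5 mm and 0.1°. Now I look at the bare slab.

Emit:
step_arm:
  targets:
    - [1, [-25, 20, 15], [0, 0, -0.06]]
    - [1, [-60, 45, 25], [0, 0, -0.12]]
    - [1, [-95, 70, 25], [0, 0, -0.18]]
    - [1, [-130, 95, 25], [0, 0, -0.252]]
    - [1, [-165, 120, 25], [0, 0, -0.252]]
    - [1, [-185, 130, 25], [0, 0, -0.252]]
    - [1, [-185, 130, 25], [0, 0, -0.252]]
    - [1, [-185, 130, 25], [0, 0, -0.252]]

```text
time: 23.95
ee_pos: [0.4373, 0.2483, 0.1835]
tcp_rot: [180.0, 0.1, 77.0]
wrist_force: [-0.2, -0.1, -0.6]
opening: 0.0854
grasp_force: 0.0
```

```bash
python3 -c "
from h import *
s=snap('wrist','w12');W=world(s);z=W[...,2]
rect(s,W,(z>.018)&(z<.032)&near(W,.45,.326,.125),'slab')
rect(s,W,(z>.023)&(z<.029)&near(W,.45,.326,.125),'slabtop')
go(450,326,150,76.9)"
```

```text
slab c [449.  326.7] size [ 62.4 170.3] yaw(short axis) -13.5 z 26.7 n 9871 mean [450.4 332.3]
slabtop c [449.  326.7] size [ 62.4 170.3] yaw(short axis) -13.5 z 26.7 n 9857 mean [450.4 332.2]
shift [ 12.3  78.1 -33.2] turn [ 0.0022 -0.0009 -0.0007] at [437.7 247.9 183.2] [-1.7998e+02  1.4000e-01  7.6940e+01] q [ 2.960e+01 -2.100e+00 -2.500e+00  8.970e+01 -1.000e-01  1.326e+02] t 24.0 f [-0.4 -0.3 -0.3] open 0.08547579541142282 0.0
```

View pics/w12.png

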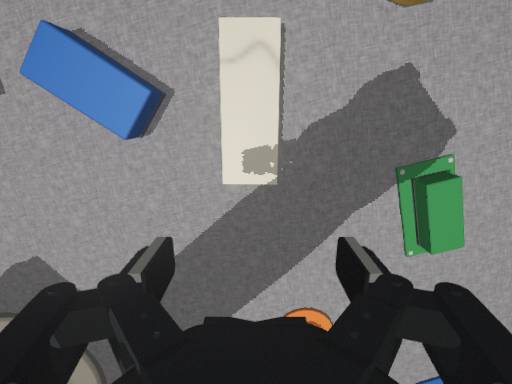

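The slab is bare at (250,100), measured 62 × 170 mm. I grasp it.

Emit:
step_arm:
  targets:
    - [1, [6, 40, -30], [0, 0, -0.008]]
    - [1, [11.5, 79, -60], [0, 0, -0.008]]
    - [1, [11.5, 79, -105], [0, 0, -0.008]]
    - [1, [11.5, 79, -145], [0, 0, -0.008]]
    - [1, [11.5, 79, -168], [0, 0, -0.008]]
    - [1, [11.5, 79, -178], [0, 0, -0.008]]
    - [1, [11.5, 79, -178], [0, 0, -0.008]]
    - [1, [11.5, 79, -178], [0, 0, -0.008]]

```text
time: 24.8
ee_pos: [0.4498, 0.3271, 0.0059]
tcp_rot: [-180.0, 0.1, 76.4]
wrist_force: [-0.2, 0.5, -0.1]
opening: 0.0851
grasp_force: 0.0
```

Emit:
step_arm:
  targets:
    - [0.5, [0, 0, 0], [0, 0, 0]]
    - [0.5, [0, 0, 0], [0, 0, 0]]
    - [0.5, [0, 0, 0], [0, 0, 0]]
    - [0.5, [0, 0, 0], [0, 0, 0]]
    - [0.5, [0, 0, 0], [0, 0, 0]]
    - [0.5, [0, 0, 0], [0, 0, 0]]
    - [0.5, [0, 0, 0], [0, 0, 0]]
  force: 80

```text
time: 25.5
ee_pos: [0.4498, 0.3276, 0.0066]
tcp_rot: [179.9, 0.0, 76.5]
wrist_force: [0.4, -1.5, 7.8]
opening: 0.0599
grasp_force: 88.4
```

```bash
python3 -c "
from h import *
go(470,-308,100,77.6)"
```

```text
shift [  20.2 -635.6   93.4] turn [0.0009 0.0011 0.0197] at [449.8 327.6   6.6] [1.7993e+02 4.0000e-02 7.6470e+01] q [ 3.610e+01  7.600e+00 -1.200e+01  7.030e+01 -1.000e-01  1.396e+02] t 25.5 f [ 0.4 -1.5  7.8] open 0.05993151523366227 88.36561560630798
```

Emit:
step_arm:
  targets:
    - [0.5, [0, 0, 10], [0, 0, 0]]
    - [0.5, [0, 0, 30], [0, 0, 0]]
    - [0.5, [0, 0, 65], [0, 0, 0]]
    - [0.5, [0, -20, 95], [0, 0, 0]]
    - [0.5, [0, -55, 110], [0, 0, 0]]
    - [0.5, [0, -95, 110], [0, 0, 0]]
    - [0.5, [0, -135, 110], [0, 0, 0]]
    - [0.5, [0, -175, 110], [0, 0, 0]]

```text
time: 26.3
ee_pos: [0.448, 0.1506, 0.1149]
tcp_rot: [-179.9, 0.2, 76.5]
wrist_force: [1.3, 0.2, -6.3]
opening: 0.0601
grasp_force: 88.7
```

```bash
python3 -c "
from h import *
s=snap('wrist','w13');o=bot.get_obs();C=Q.from_euler('xyz',o['tcp_rot'],degrees=True).as_matrix();L=(world(s)-o['ee_pos'])@C
rect(s,L,(L[...,2]<-.012)&(L[...,2]>-.024)&(L[...,0]>.02)&(L[...,0]<.12)&(abs(L[...,1])<.045),'slab in tool')
go(470.3,-308,100,77.6)"
```

```text
slab in tool c [54.4 -1.5] size [62.4 68.8] yaw(short axis) 90.0 z -20.3 n 20309 mean [56.8 -1.4]
shift [  22.6 -453.9  -14.9] turn [ 0.0061 -0.0027  0.0213] at [447.7 145.9 114.9] [-179.93    0.37   76.38] q [ 18.2  -6.3 -14.   82.6  -0.3 121.8] t 26.35 f [ 2.6 -4.2 -5.9] open 0.05998005487495388 88.75401020050049
```

View pics/w13.png

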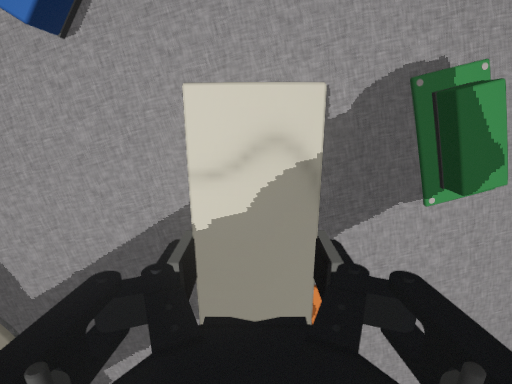

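The view shows the slab held square, and the puck and green block undisturbed. On to the bearers.

Emit:
step_arm:
  targets:
    - [0.5, [0, -40, 0], [0, 0, 0]]
    - [0.5, [0, -85, 0], [0, 0, 0]]
    - [0.5, [0, -130, 0], [0, 0, 0]]
    - [0.5, [5, -175, 0], [0, 0, 0]]
    - [0.5, [10, -220, 0], [0, 0, 0]]
    - [0.5, [14, -265, 0], [0, 0, 0.01]]
    - [0.5, [18, -310, 0], [0, 0, 0.02]]
    - [0.5, [22, -355, 0], [0, 0, 0.02]]

```text
time: 27.15
ee_pos: [0.4701, -0.2047, 0.1148]
tcp_rot: [-179.9, 0.2, 77.6]
wrist_force: [1.1, 1.4, -6.1]
opening: 0.06
grasp_force: 88.7
```

Emit:
step_arm:
  targets:
    - [0.5, [0, -40, 0], [0, 0, 0]]
    - [0.5, [0, -75, 0], [0, 0, 0]]
    - [0.5, [0, -95, 0], [0, 0, 0]]
    - [0.5, [0, -100, 0], [0, 0, 0]]
    - [0.5, [0, -100, 0], [0, 0, 0]]
    - [0.5, [0, -100, 0], [0, 0, 0]]
    - [0.5, [0, -100, 0], [0, 0, 0]]

```text
time: 27.85
ee_pos: [0.4707, -0.302, 0.1146]
tcp_rot: [-179.9, 0.2, 77.7]
wrist_force: [0.4, 0.1, -6.5]
opening: 0.0596
grasp_force: 88.7
```

```bash
python3 -c "
from h import *
s=snap('wrist','w14');o=bot.get_obs();C=Q.from_euler('xyz',o['tcp_rot'],degrees=True).as_matrix();L=(world(s)-o['ee_pos'])@C
rect(s,L,(L[...,2]<-.012)&(L[...,2]>-.024)&(L[...,0]>.02)&(L[...,0]<.12)&(abs(L[...,1])<.045),'slab in tool')
go(470.3,-307.1,24.5,77.6)"
```

```text
slab in tool c [52.1 -0.6] size [62.4 64.3] yaw(short axis) -90.0 z -20.0 n 19239 mean [54.2 -0.6]
shift [ -0.5  -5.1 -90.2] turn [ 0.0025 -0.0019 -0.0017] at [ 470.8 -302.   114.7] [-1.7993e+02  1.7000e-01  7.7700e+01] q [-32.6   5.5  -2.2  82.3  -0.2  69.7] t 27.9 f [ 0.3  0.6 -5.6] open 0.059884705910092074 88.73043179512024
```

Emit:
step_arm:
  targets:
    - [0.5, [-0.5, -5, -25], [0, 0, 0]]
    - [0.5, [-0.5, -5, -50], [0, 0, 0]]
    - [0.5, [-0.5, -5, -70], [0, 0, 0]]
    - [0.5, [-0.5, -5, -80], [0, 0, 0]]
    - [0.5, [-0.5, -5, -84], [0, 0, 0]]
    - [0.5, [-0.5, -5, -84], [0, 0, 0]]
    - [0.5, [-0.5, -5, -84], [0, 0, 0]]

```text
time: 28.6
ee_pos: [0.4707, -0.3082, 0.0317]
tcp_rot: [180.0, 0.2, 77.6]
wrist_force: [0.7, -0.5, -5.4]
opening: 0.0597
grasp_force: 88.6
```

Emit:
step_arm:
  targets:
    - [0.5, [0, 0, -2], [0, 0, 0]]
    - [0.5, [0, 0, -4], [0, 0, 0]]
    - [0.5, [0, 0, -5], [0, 0, 0]]
    - [0.5, [0, 0, -5], [0, 0, 0]]
    - [0.5, [0, 0, -5], [0, 0, 0]]

```text
time: 29.1
ee_pos: [0.4701, -0.308, 0.0255]
tcp_rot: [-179.9, 0.2, 77.6]
wrist_force: [-0.9, 1.1, -5.9]
opening: 0.0601
grasp_force: 88.7
```

```bash
python3 -c "
from h import *
go(470.3,-307.1,24.5,77.6)"
```

```text
shift [ 0.2  0.9 -1. ] turn [ 0.0027 -0.002  -0.0004] at [ 470.1 -308.    25.5] [-1.7992e+02  1.7000e-01  7.7620e+01] q [-33.1   7.7  -9.8  72.5  -0.2  69.2] t 29.1 f [-0.9  1.1 -5.9] open 0.06007862708682118 88.67421627044678
```

Not in contact yet: the wrist still carries the full weight. I lower a little more, then release gently.

Emit:
step_arm:
  targets:
    - [0.5, [0, 1, -0.5], [0, 0, 0]]
    - [0.5, [0, 1, -1], [0, 0, 0]]
    - [0.5, [0, 1, -1.5], [0, 0, 0]]
    - [0.5, [0, 1, -1.5], [0, 0, 0]]

```text
time: 29.5
ee_pos: [0.4702, -0.3069, 0.0247]
tcp_rot: [-179.9, 0.2, 77.6]
wrist_force: [-4.1, 3.2, 4.4]
opening: 0.0599
grasp_force: 89.8
```

Emit:
step_arm:
  targets:
    - [0.72, [0, 0, 0], [0, 0, 0]]
    - [0.76, [0, 0, 0], [0, 0, 0]]
    - [0.85, [0, 0, 0], [0, 0, 0]]
    - [1, [0, 0, 0], [0, 0, 0]]
    - [1, [0, 0, 0], [0, 0, 0]]
    - [1, [0, 0, 20], [0, 0, 0]]
    - [1, [0, 0, 65], [0, 0, 0]]
    - [1, [0, 0, 110], [0, 0, 0]]

```text
time: 30.3
ee_pos: [0.4695, -0.3066, 0.1346]
tcp_rot: [-179.8, 0.1, 77.6]
wrist_force: [1.0, -1.2, 0.4]
opening: 0.0855
grasp_force: 0.0
```

Emit:
step_arm:
  targets:
    - [1, [-15, -30, 40], [0, 0, 0]]
    - [1, [-30, -60, 75], [0, 0, 0]]
    - [1, [-40, -80, 90], [0, 0, 0]]
    - [1, [-40, -80, 90], [0, 0, 0]]
    - [1, [-40, -80, 90], [0, 0, 0]]

```text
time: 30.8
ee_pos: [0.4301, -0.3872, 0.2236]
tcp_rot: [-179.9, 0.2, 77.6]
wrist_force: [-0.1, 0.1, -0.5]
opening: 0.0856
grasp_force: 0.0
```

```bash
python3 -c "
from h import *
s=snap('wrist','w15');W=world(s);z=W[...,2];m=near(W,.47,-.308,.12)
rect(s,W,m&(z>.035)&(z<.055),'slab');rect(s,W,m&(z>.003)&(z<.012),'board');placed(s,1,.656,-.204);disc(s)
P=W[m&(z>.035)&(z<.055)&(s['d']>.05)];print('plane slope',np.linalg.lstsq(np.c_[P[:,:2],np.ones(len(P))],P[:,2],rcond=None)[0])
t=snap('top','t15');stack(t);placed(t,0,.643,.158);places(t)
print(bot.get_obs()['time'])"
```

```text
slab c [ 469.9 -306.8] size [ 62.6 169.6] yaw(short axis) -12.0 z 44.7 n 8701 mean [ 470.6 -302.3]
board c [ 470.4 -307.9] size [ 90.8 189.1] yaw(short axis) -12.5 z 6.7 n 2502 mean [ 465.2 -306.3]
plate c [ 661.4 -241.6] size [48.6 75.8] yaw(short axis) -83.6 z 6.5 n 1203 mean [ 651.3 -250.9]
block c [ 657.7 -247. ] size [16.1 44.5] yaw(short axis) 78.8 z 38.2 n 454 mean [ 654.2 -244.6]
disc none
puck on disc none
plane slope [-0.00031771  0.00107322  0.04514868]
puck none
blue c [324.7 358.2] size [51.8 56.6] yaw(short axis) -44.0 z 47.1 n 96 mean [327.6 358.4]
green none
slab mid c [439.  472.2] size [ 9.9 13.6] yaw(short axis) 50.9 z 26.3 n 9 mean [438.4 470.3]
bigblue c [303.1 388.2] size [ 69.3 126.1] yaw(short axis) 43.2 z 44.6 n 603 mean [298. 383.]
can c [642.8 428.5] size [78.7 81.6] yaw(short axis) -33.5 z 166.5 n 686 mean [632.5 419.4]
tin c [ 641.2 -438.8] size [103.3 103.7] yaw(short axis) 32.0 z 122.2 n 632 mean [ 639.1 -437. ]
plate c [644.8 156.6] size [ 71.  119.4] yaw(short axis) 4.6 z 6.6 n 193 mean [637.1 156.2]
block c [641.8 155. ] size [42.3 90.1] yaw(short axis) 0.5 z 37.9 n 241 mean [642.  155.6]
gplate c [644.8 156.6] size [ 71.  119.4] yaw(short axis) 4.6 z 6.6 n 193 mean [637.1 156.2]
bplate c [ 658.6 -207. ] size [ 72.9 123.4] yaw(short axis) 8.4 z 5.6 n 238 mean [ 652.  -200.9]
disc c [456.7   4. ] size [76.1 77.6] yaw(short axis) -0.6 z 6.7 n 244 mean [454.1   3.3]
board c [ 429.5 -275.5] size [ 45.6 148.9] yaw(short axis) -12.1 z 6.8 n 233 mean [ 435.3 -281.5]
strips both (472.94512939453125, -287.0887451171875) (149.6647186279297, 82.91232299804688) 71.5921859741211
30.9
```

View pics/w15.png

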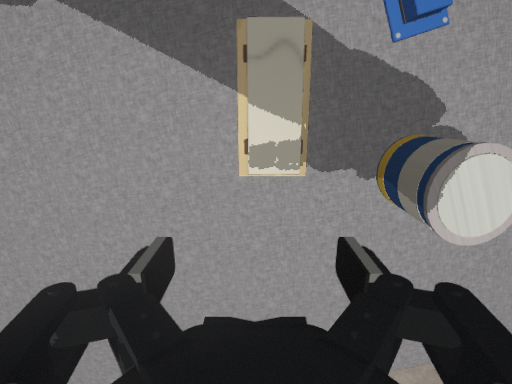

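View pics/t15.png

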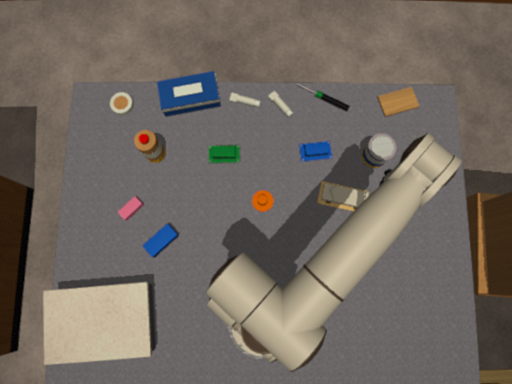

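The slab lies flat across both strips at (275,97) in the wrist view, 1 mm and 0.5° off. In the top view the puck (263,201), the green block (224,154) and the blue block (316,151) sit on their places. The can and the tin have not moved, and the arm touches nothing, so I hand in.

```bash
python3 -c "
from h import *
print(bot.job_done())"
```

```text
the job is handed in; nothing more can be done
None
```

The job is handed in at about 31 s: puck, green and blue blocks and, last, the slab are all flat on their places, each within about 1.5 mm and 0.5° by my camera measurements, and the can and tin stand where they did.

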